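Latch the dust-extractor filter hatch

TASK

Close up the dust extractor's filter box: swing its raised hatch down onto the rubber seal, then press it home against the seal and, keeping it pressed, turn the wing knob clockwise until its hidden tongue is fully behind the frame edge and the hatch stays shut by itself. Press firmly but do not force or slam it, and leave the things beside the box where they are.

Things in the scene. Friction and masses are not known exactly. Their poses are not given: they have to be found in the camera images.
- filterbox: Grey steel filter box fixed to the bench, 260 (x) x 300 (y) x 120 mm, open on top inside an aluminium frame. Origin: centre of its underside; x points to the hinge side, z up. In its frame the hatch's hinge line runs along y at x = 100, z = 126 mm; the frame edge the tongue goes behind is at x = -85. The frame's height varies by 5 mm either way: where the hatch is home must be felt.
- hatch (a joint): Hatch angle, rad: 0 level, more as its free edge rises. Friction hinge: stays where left, 1 to 3 N at the free edge moves it. Unlatched it rests on the seal 3 to 9 mm above home (-0.01 to 0.08 rad). Down on the knob, 7 to 15 N brings it home on a hard rim; press with 16 to 18 N. Home is 0 within 0.03. Over 28 N between hatch (with knob and tongue) and box is too much.
- hatch_edge (a point): Middle of the hatch's free edge, on its outer face; x to the hinge, y along the edge, z outward. Hatch: grey plate 205 mm from hinge to free edge, 200 wide, 4 thick, its underside through the hinge line. Under it, 189 mm from the hinge, the springy seal strip (about 0.8 N/mm, 5 N at first touch) lies on the frame; how far it stands up varies.
- wing (a joint): Wing knob angle, rad, 0 to 1.5 (hard stop), more = clockwise from above. 0: tongue parallel to the frame edge, free. At about 0.35 it meets the edge: it passes under only while the hatch is pressed within 1 mm of home, else it jams; forcing it then also loads hatch and box. Latched from 1.25, best at the stop. Stiff (0.08 N m), stays where left.
- wing_grip (a point): Grip point of the black wing knob on its axis (square to the hatch), 27 mm above the outer face, 167 from the hinge, mid-width. Wing: bar 10 thick (point x), 52 long (y), top 8 mm above this point, on a flange of 48 dia. whose top, 19 mm below this point, turns along and may be pressed. z outward. Hidden tongue reaches 40 mm from the axis to point -y, the end with a bead on top.
- die_large: Bystander: plywood block with a black rubber pad, 70 mm square, 32 high, beside the box. Origin at the centre of its underside.
- die_small: Bystander: the same shape, 50 mm square, 32 high, beside the box.
- bench_block: Bystander: steel block 60 x 60 x 22 mm beside the box.
- polish: Bystander: small jar, 52 mm diameter, 75 high, beside the box.

How it is judged:
By the outcome, as a careful person would: the job done as asked, in the order asked, and still so for the second after the job is handed in, with the robot touching nothing.
It also fails if it takes over 61 s, if anything falls off the work surface, if the arm or the gripper's body presses on something with over 40 N, if the wrist force passes 120 N, or if a joint passes its speed limit or range.

ROBOT

A 6-joint arm with a two-finger parallel gripper is mounted at the origin on the work surface. World frame = base frame: x ahead of the robot, y to its left, z up, the work surface at z = 0. Lengths are in m, angles in rad, forces in N, time in s.
With the tool pointing down it reaches from about 0.375 to 0.9 m from the base axis. Payload 3.1 kg.
Tool frame: the origin (TCP) lies between the finger pads; the fingertips stand 17 mm ahead of it and the grasp point (between the pads) lies 2 mm behind it (robot.nose_length is the distance from the TCP to the fingertips, in m); z points along the fingers, y is the line along which they close (so a half turn about z gives the same grasp; the last joint's range is limited). The gripper opens to 87 mm and grips with 3 to 60 N. Pads are 19 mm wide; open, the fingers measure 117 mm over their backs; the gripper's body (75 mm by 190 mm) begins 51 mm behind the grasp point.
Start: joints at [1.143, 0.527, 1.433, -0, 1.181, -0.178], TCP at [0.154, 0.606, 0.24] pointing down, gripper open.
Joint ranges: [-3.08, 3.08], [-0.75, 2.2], [0.22, 2.44], [-1.43, 4.57], [0, 2.65], [-2.85, 2.85]. Speed limits (rad/s): [2.79, 2.79, 3.14, 3.14, 3.14, 3.14].

INTERFACE

Orientations are given as a unit quaternion [x, y, z, w].
In Python, from rig import robot, cams gives the robot as it stands.
- The arm moves only by the shell command python3 -m pendant 'ROWS' [FORCE]. ROWS is JSON, a list of rows, each an object with "jaw": the opening, from 0 (shut) to 1 (fully open); "linear": the shift along the tool's x, y, z in cm, a list of three; "twist": the turn about the tool's z in degrees. A call has 1 to 12 rows; each row shifts and turns the commanded pose from where the row before left it, along the tool's axes as they then stand; what a row does not reach is not made up. A row lasts 1/12 s, in which the tool goes at most 41.7 mm and 7.16 degrees, less where a joint would pass 70% of its speed; a pose out of reach is approached as far as the arm can. A call is refused whole if a number of a shift passes 4.17 or a number of a turn 7.16, either way. A call with a gripper value outside its range is refused whole. The fingers move at their own pace and stop on an object; FORCE is the grip in N (left out, the last holds). Time passes only in rows, so rows that do not move let the fingers close. It gives the time, the measured TCP pose, the force, the opening and the grip force at its end, in the units of the state.
- robot.get_obs(): the state, without advancing time (a new reading comes with each control period).
- cams.camera(name): name is "side" or "top"; returns a dict with "color" (400x640x3 uint8, blue, green, red), "depth" (400x640 float32, m along the optical axis (not along the pixel's ray), 0 where there is no reading), "fov_y" (degrees; the focal length in pixels is half the picture's height over the tangent of half this angle, whatever the lens; pixels are square), "cx", "cy" (the principal point, pixels), "view" (4x4, takes a point from world to camera coordinates). Camera axes: x right, y down, z forward; pixel columns grow to the right and rows downward; lengths in m; the calibration is good to about 2 mm. A picture is of the moment at which its call begins.
- robot.hand_in(): hands the job in; it is judged then, once.
The state is a dict: "time": time; "q": joint angles; "joint_velocities": joint speeds; "joint_torque": joint torques, N m; "position": TCP position; "tool_rot": TCP orientation; "ft_force": force on the tool from outside, world axes, zero at the start; "moment": the same for the moment, N m; "grip_width": finger opening in m; "grip_force": force on a finger pad.
Only numpy, scipy, OpenCV 4.12 (cv2) and the standard library are available. Lean on these libraries where they do the work, as an engineer would, in place of code of your own. Each camera call takes 0.05 s, during which the arm holds its last target. There are 200 camera calls.

## Working session

There is one attempt and no reset: what is moved stays moved. The work goes in short steps, Python scripts to look and compute and a shell command to move; the robot and the scene stay as the last step left them, time stands still between calls to the robot, and variables do not carry over. Pictures are saved under pics/ and viewed, at most 10 in all, crops included, and the job is handed in when it is done.

```bash
mkdir -p pics; ls; cat > h.py <<'E'
import numpy as np,cv2
from rig import robot,cams
from scipy.spatial.transform import Rotation as R
def shot(n,name=None):
    c=cams.camera(n)
    if name: cv2.imwrite('pics/'+name+'.png',c['color'])
    f=200/np.tan(np.radians(c['fov_y'])/2)
    v,u=np.mgrid[0:400,0:640]; d=c['depth']
    p=np.stack([(u-c['cx'])/f*d,(v-c['cy'])/f*d,d],-1)
    T=np.linalg.inv(c['view']); P=p@T[:3,:3].T+T[:3,3]; P[d==0]=np.nan
    return c,P
E
python3 - <<'E'
from h import *
o=robot.get_obs();print(o)
for n in('side','top'):
    c,P=shot(n,n+'0');np.savez('pics/'+n+'0.npz',P=P,col=c['color'],view=c['view']);print(n,c['fov_y'],np.linalg.inv(c['view']).round(3))
E
```

```text
pics
{'time': 0.0, 'q': array([ 1.14350886e+00,  5.28490136e-01,  1.43390273e+00, -1.83174553e-05,
        1.18140438e+00, -1.78478999e-01]), 'joint_velocities': array([-0.0013279 ,  0.00135256,  0.0003637 ,  0.00058593,  0.00011939,
       -0.00093132]), 'joint_torque': array([ 1.34028818e-05, -4.40042746e+01, -1.76590151e+01,  6.33536372e-02,
        5.83273871e-02, -1.83870620e-04]), 'position': array([0.15357385, 0.6051144 , 0.23855674]), 'tool_rot': array([ 1.24080059e-01,  9.92271598e-01, -1.05464524e-03, -3.20701574e-04]), 'ft_force': array([ 0.01867002, -0.27882038,  0.27967207]), 'moment': array([ 0.01903136, -0.02661347, -0.02795866]), 'grip_force': 0.0, 'grip_width': 0.08663942121230903}
side 57.047697317375594 [[ 0.865  0.389 -0.319  0.908]
 [ 0.502 -0.653  0.567 -0.493]
 [ 0.012 -0.65  -0.759  0.846]
 [ 0.     0.     0.     1.   ]]
top 44.04298526041334 [[ 0.029 -0.997  0.065  0.531]
 [-1.    -0.03  -0.009  0.065]
 [ 0.011 -0.064 -0.998  1.153]
 [ 0.     0.     0.     1.   ]]
```

View pics/side0.png

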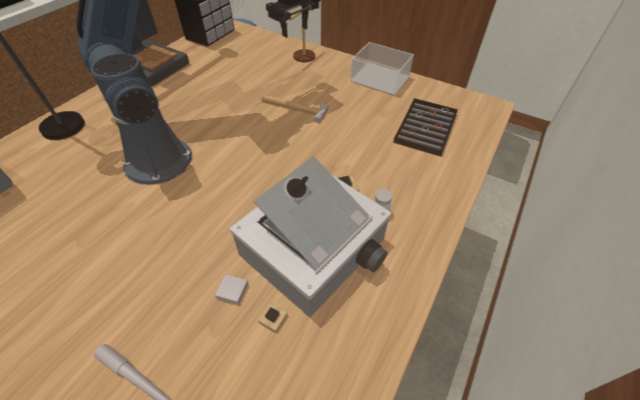

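View pics/top0.png

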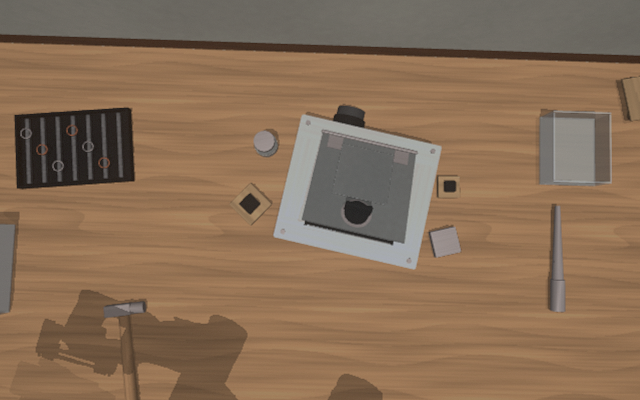

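The top view shows the box with frame corners at about (304,114), (440,147), (417,268) and (274,236). The hinge is on the far side, at (335,140)–(400,157), and the knob is at (357,210). The jar (265,142) and die_large (251,203) are on the left; die_small (449,186) and the steel block (445,241) are on the right.

```bash
python3 - <<'E'
from h import *
z=np.load('pics/top0.npz');P=z['P'];col=z['col'];
s=np.load('pics/side0.npz');Q=s['P']
for u,v in [(308,122),(433,152),(409,261),(282,231)]: print('corner',u,v,np.nanmedian(P[v-2:v+3,u-2:u+3].reshape(-1,3),0).round(4))
# frame contour
g=col.min(2);m=((P[...,2]>.1)&(P[...,2]<.145)&(g>130)).astype(np.uint8)
cs=max(cv2.findContours(m,0,2)[0],key=cv2.contourArea)
X=P[cs[:,0,1],cs[:,0,0]];print('rect',cv2.minAreaRect(X[:,:2].astype(np.float32)),'z',np.nanmedian(P[m>0][:,2]))
# hatch plane fit, RANSAC-free: region inside hatch
r=P[165:195,325:400].reshape(-1,3);r=r[~np.isnan(r[:,0])];c0=r.mean(0);n=np.linalg.svd(r-c0)[2][2];n*=np.sign(n[2]);print('plane top',c0.round(4),n.round(4),'tilt',np.arccos(n[2]))
r=Q[205:225,310:335].reshape(-1,3);r=r[~np.isnan(r[:,0])];c1=r.mean(0);n1=np.linalg.svd(r-c1)[2][2];n1*=np.sign(n1[2]);print('plane side',c1.round(4),n1.round(4),np.arccos(n1[2]))
for nm,I,PP in(('top',col,P),('side',s['col'],Q)):
    k=(I.max(2)<60)&((PP-c0)@n>.015)&((PP-c0)@n<.05)&(np.linalg.norm(PP-c0,axis=2)<.2);p=PP[k];print(nm,k.sum(),p.mean(0).round(4),p.min(0).round(3),p.max(0).round(3))
    h=p-p.mean(0); hh=(p-c0)@n; t=p[hh>.027];t=t if len(t)>5 else p
    print(' bar',len(t),t.mean(0).round(4), np.linalg.svd(t-t.mean(0))[2][0].round(3),hh.max())
    ii=I[k.any(1)][:,k.any(0)]; 
    ys,xs=np.where(k); cv2.imwrite('pics/%sk.png'%nm,cv2.resize(I[ys.min()-25:ys.max()+25,xs.min()-25:xs.max()+25],None,fx=5,fy=5))
E
```

```text
corner 308 122 [0.7534 0.0795 0.121 ]
corner 433 152 [ 0.6981 -0.1862  0.1208]
corner 409 261 [ 0.4682 -0.1393  0.1194]
corner 282 231 [0.5227 0.1266 0.1203]
rect ((0.611248254776001, -0.02977544069290161), (0.3036992847919464, 0.26654186844825745), 78.6197509765625) z 0.11920712147491663
plane top [ 0.6307 -0.0329  0.1683] [ 0.4089 -0.0817  0.9089] tilt 0.4301595555236485
plane side [ 0.6437 -0.031   0.1634] [ 0.4107 -0.0756  0.9087] 0.4307523545657472
top 236 [ 0.5714 -0.0207  0.2275] [ 0.56  -0.046  0.216] [0.583 0.004 0.237]
 bar 157 [ 0.5739 -0.0211  0.2307] [-0.196 -0.98   0.026] 0.03904440494086151
side 89 [ 0.5765 -0.0304  0.2258] [ 0.563 -0.048  0.211] [ 0.585 -0.002  0.234]
 bar 66 [ 0.5779 -0.0285  0.2289] [-0.207 -0.978  0.017] 0.03847468074329799
```

```bash
python3 -m pendant '[{"jaw":0.4,"linear":[0,0,-3],"twist":0},{"jaw":0.4,"linear":[0,0,-3.5],"twist":0},{"jaw":0.4,"linear":[-2.5,-2.3,0],"twist":0},{"jaw":0.4,"linear":[-2.5,-2.3,0],"twist":0},{"jaw":0.4,"linear":[-2.5,-2.3,0],"twist":0},{"jaw":0.4,"linear":[-2.5,-2.3,0],"twist":0},{"jaw":0.4,"linear":[-2.5,-2.3,0],"twist":0},{"jaw":0.4,"linear":[-2.5,-2.3,0],"twist":0},{"jaw":0.4,"linear":[-2.5,-2.3,0],"twist":0},{"jaw":0.4,"linear":[-2.5,-2.3,0],"twist":0},{"jaw":0.4,"linear":[-2.5,-2.3,0],"twist":0},{"jaw":0.4,"linear":[-2.5,-2.3,0],"twist":0}]' 30
python3 -m pendant '[{"jaw":0.4,"linear":[-2.5,-2.3,0],"twist":0},{"jaw":0.4,"linear":[-2.5,-2.3,0],"twist":0},{"jaw":0.4,"linear":[-2.5,-2.3,0],"twist":0},{"jaw":0.4,"linear":[-2.5,-2.3,0],"twist":0},{"jaw":0.4,"linear":[-2.5,-2.3,0],"twist":0},{"jaw":0.4,"linear":[-2.5,-2.3,0],"twist":0},{"jaw":0.4,"linear":[-2.5,-2.3,0],"twist":0},{"jaw":0.4,"linear":[-2.5,-2.3,0],"twist":0},{"jaw":0.4,"linear":[-2.5,-2.3,0],"twist":0},{"jaw":0.4,"linear":[-2.5,-2.3,0],"twist":0},{"jaw":0.4,"linear":[-2.5,-2.3,0],"twist":0},{"jaw":0.4,"linear":[-2.3,-2.3,0],"twist":0}]'
python3 -m pendant '[{"jaw":0.4,"linear":[0,0,0],"twist":7},{"jaw":0.4,"linear":[0,0,0],"twist":7},{"jaw":0.4,"linear":[0,0,0],"twist":7},{"jaw":0.4,"linear":[0,0,0],"twist":7},{"jaw":0.4,"linear":[0,0,0],"twist":7},{"jaw":0.4,"linear":[0,0,0],"twist":7},{"jaw":0.4,"linear":[0,0,0],"twist":7},{"jaw":0.4,"linear":[0,0,0],"twist":7},{"jaw":0.4,"linear":[0,0,0],"twist":7},{"jaw":0.4,"linear":[0,0,0],"twist":7},{"jaw":0.4,"linear":[0,0,0],"twist":7},{"jaw":0.4,"linear":[0,0,0],"twist":7}]'
cat > st.py <<'E'
from h import *
o=robot.get_obs();M=R.from_quat(o['tool_rot']).as_matrix();p=o['position']
B=R.from_euler('z',-11.4,degrees=True).as_matrix();C=np.array([.6113,-.0298,0])
print('t',o['time'].__round__(2),'box',(B.T@(p-C)*1e3).round(1),'Fbox',(B.T@o['ft_force']).round(1),'M',o['moment'].round(2),'yaw y',np.degrees(np.arctan2(M[1,1],M[0,1])).round(1),'q6',o['q'][5].round(2),'w',round(o['grip_width'],4),round(o['grip_force'],1))
print('tool axes in box\n',(B.T@M).round(2))
E
python3 st.py
```

```text
time: 1.1
position: [0.3398, 0.3197, 0.3043]
tool_rot: [0.124, 0.992, -0.0, -0.0]
ft_force: [0.3, 0.3, 0.8]
grip_width: 0.0349
grip_force: 0.0
time: 2.1
position: [0.561, -0.0213, 0.3041]
tool_rot: [0.124, 0.992, 0.0, -0.0]
ft_force: [0.2, -0.1, 0.6]
grip_width: 0.0348
grip_force: 0.0
time: 3.1
position: [0.56, -0.0195, 0.304]
tool_rot: [0.758, 0.652, -0.0, -0.0]
ft_force: [-0.7, -0.4, 0.1]
grip_width: 0.0347
grip_force: 0.0
t 3.1 box [-5.23e+01 -1.00e-01  3.04e+02] Fbox [-0.6 -0.6  0.1] M [-0.08  0.02 -0.04] yaw y -8.6 q6 -0.08 w 0.0347 0.0
tool axes in box
 [[-0.05  1.   -0.  ]
 [ 1.    0.05  0.  ]
 [ 0.   -0.   -1.  ]]
```

```bash
python3 -m pendant '[{"jaw":0.4,"linear":[0,0.5,1],"twist":2.8},{"jaw":0.4,"linear":[0,0.5,1],"twist":0},{"jaw":0.4,"linear":[0,0,1.5],"twist":0},{"jaw":0.4,"linear":[0,0,1.5],"twist":0},{"jaw":0.4,"linear":[0,0,1],"twist":0},{"jaw":0.4,"linear":[0,0,0.6],"twist":0},{"jaw":0.4,"linear":[0,0,0.2],"twist":0},{"jaw":0.4,"linear":[0,0,0],"twist":0}]'
python3 st.py; python3 - <<'E'
from h import *
c,P=shot('side');cv2.imwrite('pics/s1.png',cv2.resize(c['color'][100:300,200:440],None,fx=3,fy=3))
E
```

```text
time: 3.77
position: [0.5701, -0.0213, 0.236]
tool_rot: [0.772, 0.636, -0.0, -0.0]
ft_force: [-0.5, 0.1, 0.7]
grip_width: 0.0346
grip_force: 0.0
t 3.77 box [-4.21e+01  2.00e-01  2.36e+02] Fbox [-0.5  0.   0.7] M [-0.1   0.05 -0.04] yaw y -11.0 q6 -0.04 w 0.0346 0.0
tool axes in box
 [[-0.01  1.   -0.  ]
 [ 1.    0.01  0.  ]
 [ 0.   -0.   -1.  ]]
```

View pics/s1.png

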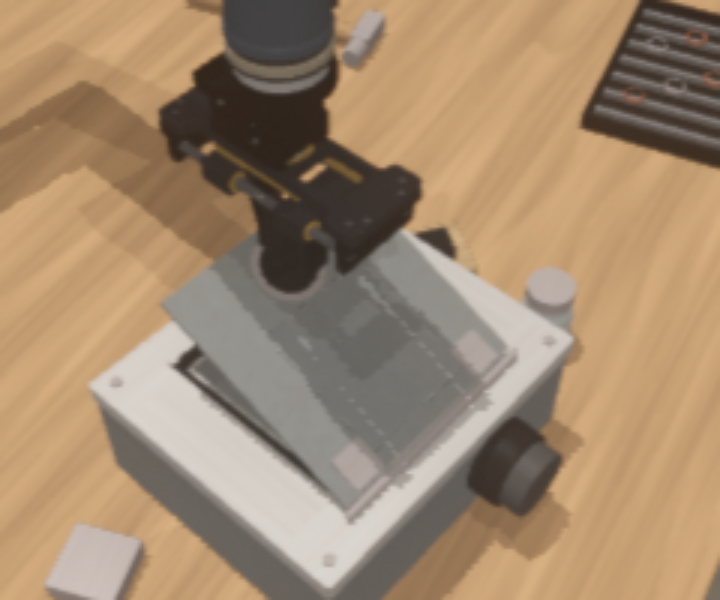

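The fingers straddle the knob at crop (290,265), and the hatch is still up. Next I swing it down along the hinge arc.

```bash
python3 -m pendant '[{"jaw":0.4,"linear":[0,0,0.3],"twist":0},{"jaw":0.4,"linear":[0,0,0.3],"twist":0},{"jaw":0.4,"linear":[0,-0.2,0.4],"twist":0},{"jaw":0.4,"linear":[0,-0.2,0.4],"twist":0},{"jaw":0.4,"linear":[0,-0.2,0.4],"twist":0},{"jaw":0.4,"linear":[0,-0.2,0.4],"twist":0},{"jaw":0.4,"linear":[0,-0.2,0.4],"twist":0},{"jaw":0.4,"linear":[0,-0.2,0.4],"twist":0}]'
python3 st.py
python3 -m pendant '[{"jaw":0.4,"linear":[0,-0.2,0.4],"twist":0},{"jaw":0.4,"linear":[0,-0.2,0.4],"twist":0},{"jaw":0.4,"linear":[0,-0.2,0.4],"twist":0},{"jaw":0.4,"linear":[0,-0.1,0.4],"twist":0},{"jaw":0.4,"linear":[0,-0.1,0.4],"twist":0},{"jaw":0.4,"linear":[0,-0.1,0.3],"twist":0},{"jaw":0.4,"linear":[0,-0.1,0.3],"twist":0}]'
python3 st.py
```

```text
time: 4.48
position: [0.5582, -0.0189, 0.2061]
tool_rot: [0.772, 0.636, -0.0, -0.0]
ft_force: [0.6, -0.3, -0.7]
grip_width: 0.0347
grip_force: 0.3
t 4.48 box [-5.420e+01  1.000e-01  2.061e+02] Fbox [ 0.7 -0.2 -0.7] M [-0.17 -0.02 -0.01] yaw y -11.1 q6 -0.04 w 0.0347 0.3
tool axes in box
 [[-0.01  1.   -0.  ]
 [ 1.    0.01  0.  ]
 [ 0.   -0.   -1.  ]]
time: 5.07
position: [0.5487, -0.0171, 0.1802]
tool_rot: [0.772, 0.636, 0.0, 0.0]
ft_force: [0.2, -0.1, 1.2]
grip_width: 0.035
grip_force: 0.3
t 5.07 box [-6.390e+01  1.000e-01  1.802e+02] Fbox [ 0.2 -0.1  1.2] M [-0.06  0.09 -0.03] yaw y -11.1 q6 -0.04 w 0.035 0.3
tool axes in box
 [[-0.01  1.    0.  ]
 [ 1.    0.01  0.  ]
 [ 0.    0.   -1.  ]]
```

```bash
python3 -m pendant '[{"jaw":0.4,"linear":[0,-0.1,0.25],"twist":0},{"jaw":0.4,"linear":[0,-0.1,0.25],"twist":0},{"jaw":0.4,"linear":[0,-0.1,0.2],"twist":0},{"jaw":0.4,"linear":[0,0,0.2],"twist":0},{"jaw":0.4,"linear":[0,0,0.15],"twist":0}]'
python3 st.py
python3 - <<'E'
from h import *
c,P=shot('side');cv2.imwrite('pics/s2.png',cv2.resize(c['color'][100:300,200:440],None,fx=3,fy=3))
r=P[205:235,330:350].reshape(-1,3);r=r[~np.isnan(r[:,0])];c1=r.mean(0);n1=np.linalg.svd(r-c1)[2][2];print(c1,n1)
E
```

```text
time: 5.48
position: [0.5453, -0.0164, 0.1698]
tool_rot: [0.772, 0.636, -0.0, -0.0]
ft_force: [-0.2, 0.6, 0.5]
grip_width: 0.0347
grip_force: 0.3
t 5.48 box [-6.730e+01  1.000e-01  1.698e+02] Fbox [-0.4  0.6  0.5] M [-0.08  0.16 -0.01] yaw y -11.1 q6 -0.04 w 0.0347 0.3
tool axes in box
 [[-0.01  1.   -0.  ]
 [ 1.    0.01 -0.  ]
 [ 0.   -0.   -1.  ]]
[ 0.67629692 -0.00229986  0.13389339] [0.08592432 0.01070762 0.99624413]
```

View pics/s2.png

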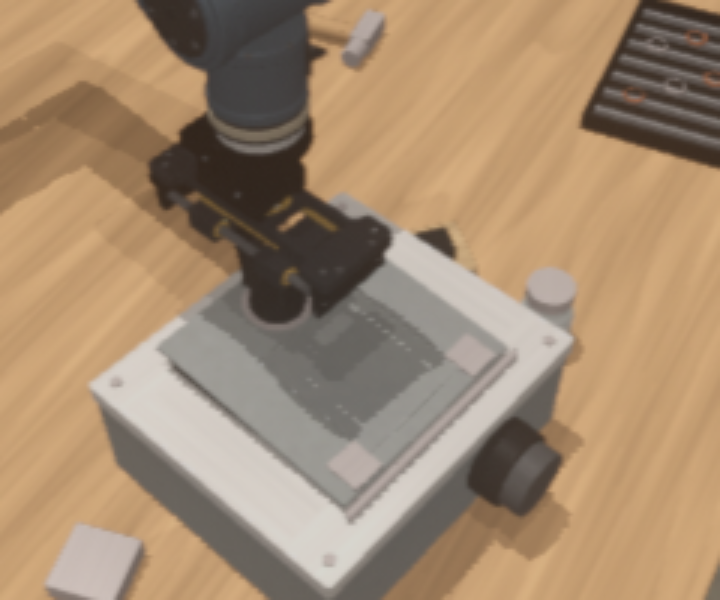

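The hatch is nearly level, about 0.09 rad by the plane fit, and the fingers are on the knob at crop (275,300). I'll go down slowly onto the seal.

```bash
python3 -m pendant '[{"jaw":0.4,"linear":[0,0,0.1],"twist":0},{"jaw":0.4,"linear":[0,0,0.1],"twist":0},{"jaw":0.4,"linear":[0,0,0.1],"twist":0},{"jaw":0.4,"linear":[0,0,0.1],"twist":0},{"jaw":0.4,"linear":[0,0,0],"twist":0}]'
python3 st.py|head -1
python3 -m pendant '[{"jaw":0.4,"linear":[0,0,0.1],"twist":0},{"jaw":0.4,"linear":[0,0,0.1],"twist":0},{"jaw":0.4,"linear":[0,0,0],"twist":0}]'
python3 st.py|head -1
```

```text
time: 5.95
position: [0.5457, -0.0165, 0.1659]
tool_rot: [0.772, 0.636, -0.0, -0.0]
ft_force: [0.3, -0.0, 0.0]
grip_width: 0.0347
grip_force: 0.0
t 5.95 box [-6.690e+01  1.000e-01  1.659e+02] Fbox [0.3 0.  0. ] M [-0.08  0.05  0.  ] yaw y -11.1 q6 -0.04 w 0.0347 0.0
time: 6.2
position: [0.5457, -0.0165, 0.1639]
tool_rot: [0.772, 0.636, -0.0, -0.0]
ft_force: [-0.5, -0.3, 0.3]
grip_width: 0.0348
grip_force: 0.0
t 6.2 box [-6.690e+01  1.000e-01  1.639e+02] Fbox [-0.4 -0.4  0.3] M [-0.12  0.07  0.01] yaw y -11.1 q6 -0.04 w 0.0348 0.0
```

```bash
for i in 1; do python3 -m pendant '[{"jaw":0.4,"linear":[0,0,0.1],"twist":0},{"jaw":0.4,"linear":[0,0,0.1],"twist":0},{"jaw":0.4,"linear":[0,0,0],"twist":0}]' >/dev/null
python3 st.py|head -1
python3 -m pendant '[{"jaw":0.4,"linear":[0,0,0.1],"twist":0},{"jaw":0.4,"linear":[0,0,0.05],"twist":0},{"jaw":0.4,"linear":[0,0,0],"twist":0}]' >/dev/null
python3 st.py|head -1; done
```

```text
t 6.45 box [-6.700e+01  1.000e-01  1.619e+02] Fbox [0.3 0.2 0.9] M [-0.08  0.09 -0.06] yaw y -11.1 q6 -0.04 w 0.0349 0.0
t 6.7 box [-6.690e+01  1.000e-01  1.606e+02] Fbox [-0.1 -0.6  1. ] M [-0.07  0.13 -0.01] yaw y -11.1 q6 -0.04 w 0.0348 0.3
```

```bash
python3 -m pendant '[{"jaw":0.4,"linear":[0,0,0.1],"twist":0},{"jaw":0.4,"linear":[0,0,0.05],"twist":0},{"jaw":0.4,"linear":[0,0,0],"twist":0}]' >/dev/null
python3 st.py|head -1
python3 -m pendant '[{"jaw":0.4,"linear":[0,0,0.1],"twist":0},{"jaw":0.4,"linear":[0,0,0],"twist":0}]' >/dev/null
python3 st.py|head -1
python3 - <<'E'
from h import *
c,P=shot('side')
r=P[205:235,330:350].reshape(-1,3);r=r[~np.isnan(r[:,0])];c1=r.mean(0);n1=np.linalg.svd(r-c1)[2][2];print(c1,n1)
E
```

```text
t 6.95 box [-6.700e+01  1.000e-01  1.595e+02] Fbox [-0.7 -0.7  4.6] M [-0.02  0.37 -0.01] yaw y -11.1 q6 -0.04 w 0.0348 2.2
t 7.12 box [-6.700e+01  1.000e-01  1.585e+02] Fbox [-2.8  0.2  5.5] M [-0.06  0.44 -0.05] yaw y -11.0 q6 -0.04 w 0.0347 2.6
[ 6.75305883e-01 -4.57521758e-04  1.31246095e-01] [0.02597383 0.01671083 0.99952294]
```

```bash
python3 -m pendant '[{"jaw":0.4,"linear":[0,0,-0.3],"twist":0},{"jaw":0.2,"linear":[0,0,0],"twist":0},{"jaw":0.1,"linear":[0,0,0],"twist":0},{"jaw":0.05,"linear":[0,0,0],"twist":0},{"jaw":0.05,"linear":[0,0,0],"twist":0},{"jaw":0.05,"linear":[0,0,0],"twist":0}]' 30 
python3 st.py|head -1
python3 -m pendant '[{"jaw":0.05,"linear":[0,0,0.1],"twist":0},{"jaw":0.05,"linear":[0,0,0.1],"twist":0},{"jaw":0.05,"linear":[0,0,0],"twist":0}]'  >/dev/null
python3 st.py|head -1
```

```text
time: 7.67
position: [0.5467, -0.0168, 0.161]
tool_rot: [0.772, 0.636, 0.001, 0.001]
ft_force: [-1.6, 0.7, -2.7]
grip_width: 0.0098
grip_force: 27.5
t 7.67 box [-65.9   0.  161. ] Fbox [-1.7  0.4 -2.7] M [ 0.09  1.06 -0.12] yaw y -11.1 q6 -0.04 w 0.0098 27.5
t 7.92 box [-6.620e+01  1.000e-01  1.595e+02] Fbox [ 1.2 -0.3  2.4] M [-0.22  0.01 -0.07] yaw y -11.1 q6 -0.04 w 0.01 30.0
```

Gripped at a width of 10 mm. Now press gradually.

```bash
python3 -m pendant '[{"jaw":0.05,"linear":[0,0,0.1],"twist":0},{"jaw":0.05,"linear":[0,0,0.1],"twist":0},{"jaw":0.05,"linear":[0,0,0],"twist":0}]'  >/dev/null
python3 st.py|head -1
python3 -m pendant '[{"jaw":0.05,"linear":[0,0,0.1],"twist":0},{"jaw":0.05,"linear":[0,0,0],"twist":0}]'  >/dev/null
python3 st.py|head -1
```

```text
t 8.17 box [-6.630e+01  1.000e-01  1.577e+02] Fbox [1.3 0.3 5.7] M [-0.13 -0.02 -0.07] yaw y -11.1 q6 -0.04 w 0.0097 30.0
t 8.33 box [-66.4   0.  156.9] Fbox [0.1 0.6 6.1] M [-0.06  0.1  -0.11] yaw y -11.1 q6 -0.04 w 0.01 30.0
```

```bash
python3 -m pendant '[{"jaw":0.05,"linear":[0,0,0.1],"twist":0},{"jaw":0.05,"linear":[0,0,0],"twist":0}]'  >/dev/null
python3 st.py|head -1
python3 -m pendant '[{"jaw":0.05,"linear":[0,0,0.1],"twist":0},{"jaw":0.05,"linear":[0,0,0],"twist":0}]'  >/dev/null
python3 st.py|head -1
python3 -m pendant '[{"jaw":0.05,"linear":[0,0,0.05],"twist":0},{"jaw":0.05,"linear":[0,0,0],"twist":0}]'  >/dev/null
python3 st.py|head -1
```

```text
t 8.5 box [-66.5   0.  156.1] Fbox [-1.2 -1.1  7.5] M [-0.12  0.13 -0.06] yaw y -11.1 q6 -0.04 w 0.0098 30.0
t 8.67 box [-66.6   0.  155.3] Fbox [-1.1  0.1  9. ] M [-0.11  0.11 -0.1 ] yaw y -11.1 q6 -0.04 w 0.0097 30.0
t 8.83 box [-66.6   0.  155.2] Fbox [-1.7 -0.3 12.1] M [-0.05  0.25 -0.03] yaw y -11.0 q6 -0.04 w 0.0095 30.0
```

```bash
python3 -m pendant '[{"jaw":0.05,"linear":[0,0,0.05],"twist":0},{"jaw":0.05,"linear":[0,0,0],"twist":0}]'  >/dev/null
python3 st.py|head -1
python3 -m pendant '[{"jaw":0.05,"linear":[0,0,0.02],"twist":0},{"jaw":0.05,"linear":[0,0,0],"twist":0},{"jaw":0.05,"linear":[0,0,0],"twist":0}]'  >/dev/null
python3 st.py|head -1
```

```text
t 9.0 box [-66.6   0.  155.2] Fbox [-2.8 -0.8 14.6] M [-0.06  0.42 -0.12] yaw y -11.0 q6 -0.04 w 0.0097 30.0
t 9.25 box [-66.5   0.  155.2] Fbox [-2.2 -0.5 17.1] M [-0.12  0.43 -0.06] yaw y -11.0 q6 -0.04 w 0.0099 30.0
```

On the hard rim at 17 N. Turn clockwise.

```bash
python3 -m pendant '[{"jaw":0.05,"linear":[0,0,0],"twist":4},{"jaw":0.05,"linear":[0,0,0],"twist":4},{"jaw":0.05,"linear":[0,0,0],"twist":4}]'  >/dev/null
python3 st.py|head -1
python3 -m pendant '[{"jaw":0.05,"linear":[0,0,0],"twist":4},{"jaw":0.05,"linear":[0,0,0],"twist":4}]'  >/dev/null
python3 st.py|head -1
```

```text
t 9.5 box [-66.8   0.  155.2] Fbox [-3.8 -0.1 16.6] M [-0.06  0.55  0.08] yaw y -23.2 q6 0.17 w 0.0098 30.0
t 9.67 box [-6.690e+01  1.000e-01  1.552e+02] Fbox [-3.4 -0.1 16.7] M [-0.06  0.57  0.08] yaw y -31.2 q6 0.31 w 0.0099 30.0
```

```bash
python3 -m pendant '[{"jaw":0.05,"linear":[0,0,0],"twist":4},{"jaw":0.05,"linear":[0,0,0],"twist":4}]'  >/dev/null
python3 st.py|head -1
python3 -m pendant '[{"jaw":0.05,"linear":[0,0,0],"twist":4},{"jaw":0.05,"linear":[0,0,0],"twist":4},{"jaw":0.05,"linear":[0,0,0],"twist":4},{"jaw":0.05,"linear":[0,0,0],"twist":4}]'  >/dev/null
python3 st.py|head -1
```

```text
t 9.83 box [-6.700e+01  1.000e-01  1.551e+02] Fbox [-4.2 -0.2 17. ] M [0.05 0.63 0.1 ] yaw y -39.2 q6 0.45 w 0.0099 30.0
t 10.17 box [-67.3   0.3 155.1] Fbox [-3.8  0.5 17.8] M [0.14 0.69 0.09] yaw y -55.2 q6 0.73 w 0.0097 30.0
```

```bash
python3 -m pendant '[{"jaw":0.05,"linear":[0,0,-0.01],"twist":4},{"jaw":0.05,"linear":[0,0,0],"twist":4},{"jaw":0.05,"linear":[0,0,0],"twist":4},{"jaw":0.05,"linear":[0,0,0],"twist":4}]'  >/dev/null
python3 st.py|head -1
python3 -m pendant '[{"jaw":0.05,"linear":[0,0,0],"twist":4},{"jaw":0.05,"linear":[0,0,0],"twist":4},{"jaw":0.05,"linear":[0,0,0],"twist":4},{"jaw":0.05,"linear":[0,0,0],"twist":4}]'  >/dev/null
python3 st.py|head -1
```

```text
t 10.5 box [-67.5   0.5 155.1] Fbox [-4.4  1.6 17.7] M [0.23 0.72 0.04] yaw y -71.2 q6 1.01 w 0.0102 30.0
t 10.83 box [-67.6   0.8 155.1] Fbox [-3.7  1.6 17.8] M [0.38 0.68 0.06] yaw y -87.2 q6 1.29 w 0.0096 30.0
```

```bash
python3 -m pendant '[{"jaw":0.05,"linear":[0,0,-0.01],"twist":4},{"jaw":0.05,"linear":[0,0,0],"twist":3},{"jaw":0.05,"linear":[0,0,0],"twist":0}]'  >/dev/null
python3 st.py|head -1
python3 -m pendant '[{"jaw":0.05,"linear":[0,0,0],"twist":2},{"jaw":0.05,"linear":[0,0,0],"twist":1},{"jaw":0.05,"linear":[0,0,0],"twist":0}]'  >/dev/null
python3 st.py|head -1
```

```text
t 11.08 box [-67.6   0.9 155.2] Fbox [-4.2  2.6 16.8] M [ 0.35  0.62 -0.13] yaw y -94.1 q6 1.41 w 0.0098 30.0
t 11.33 box [-67.7   1.  155.1] Fbox [-4.2  2.3 16.1] M [0.43 0.74 0.02] yaw y -97.1 q6 1.46 w 0.0098 30.0
```

```bash
python3 -m pendant '[{"jaw":0.05,"linear":[0,0,-0.1],"twist":0},{"jaw":0.05,"linear":[0,0,-0.1],"twist":0},{"jaw":0.05,"linear":[0,0,0],"twist":0}]'  >/dev/null
python3 st.py|head -1
python3 -m pendant '[{"jaw":0.3,"linear":[0,0,0],"twist":0},{"jaw":0.3,"linear":[0,0,0],"twist":0},{"jaw":0.3,"linear":[0,0,0],"twist":0},{"jaw":0.3,"linear":[0,0,-0.5],"twist":0},{"jaw":0.3,"linear":[0,0,-1],"twist":0},{"jaw":0.3,"linear":[0,0,-2],"twist":0},{"jaw":0.3,"linear":[0,0,-3],"twist":0},{"jaw":0.3,"linear":[0,0,-3],"twist":0},{"jaw":0.3,"linear":[2.5,0,-2],"twist":0},{"jaw":0.3,"linear":[3,0,0],"twist":0},{"jaw":0.3,"linear":[3,0,0],"twist":0},{"jaw":0.3,"linear":[3,0,0],"twist":0}]'
python3 st.py
python3 - <<'E'
from h import *
c,P=shot('side');t,Pt=shot('top')
a=cv2.resize(c['color'][120:320,210:410],None,fx=2,fy=2);b=cv2.resize(t['color'][80:280,240:440],None,fx=2,fy=2)
cv2.imwrite('pics/end.png',np.hstack([a,b]))
E
```

```text
t 11.58 box [-67.6   0.9 156.2] Fbox [-2.7  2.6 10.7] M [ 0.38  0.36 -0.  ] yaw y -97.0 q6 1.46 w 0.0098 30.0
time: 12.58
position: [0.6607, -0.0307, 0.2714]
tool_rot: [0.998, -0.061, 0.0, 0.0]
ft_force: [-0.1, 0.2, -0.2]
grip_width: 0.0262
grip_force: 0.0
t 12.58 box [ 48.6   8.9 271.4] Fbox [-0.2  0.2 -0.2] M [-0.09  0.19  0.  ] yaw y -97.0 q6 1.48 w 0.0262 0.0
tool axes in box
 [[ 1.    0.08  0.  ]
 [ 0.08 -1.   -0.  ]
 [ 0.    0.   -1.  ]]
```

View pics/end.png

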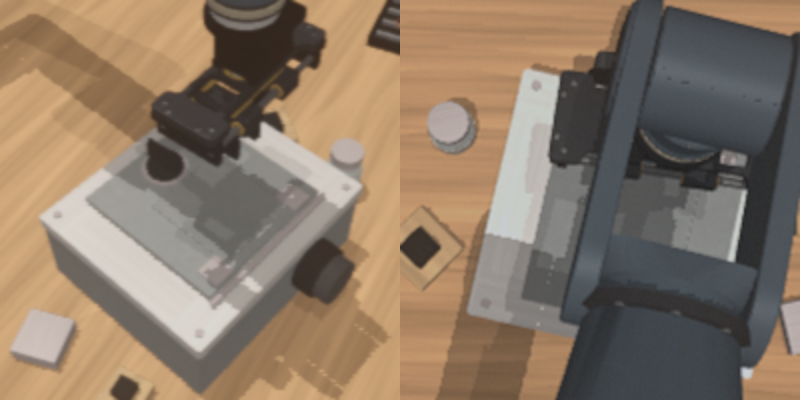

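The hatch looks flat on the frame, with the wing at crop (165,160), and the bystanders have not moved. I'll check the hatch angle and wing direction numerically.

```bash
python3 - <<'E'
from h import *
c,P=shot('side')
B=R.from_euler('z',-11.4,degrees=True).as_matrix();Q=(P-[.6113,-.0298,0])@B
ok=np.isfinite(Q[...,0])
for a,b in((-100,-50),(-50,0),(0,60)):
    m=ok&(Q[...,0]*1e3>a)&(Q[...,0]*1e3<b)&(Q[...,1]>-.09)&(Q[...,1]<-.04)&(Q[...,2]<.16);print(a,m.sum(),np.median(Q[m],0).round(4))
m=ok&(c['color'].max(2)<70)&(abs(Q[...,0]+.067)<.04)&(abs(Q[...,1])<.04)&(Q[...,2]>.153)&(Q[...,2]<.18)
q=Q[m];print(m.sum(),q.mean(0).round(4),np.linalg.svd(q-q.mean(0))[2][0].round(2),q[:,0].min().round(3),q[:,0].max().round(3),q[:,1].min().round(3),q[:,1].max().round(3))
E
```

```text
-100 325 [-0.0745 -0.0659  0.1296]
-50 361 [-0.0243 -0.0649  0.1296]
0 466 [ 0.0308 -0.065   0.1299]
92 [-0.0616 -0.0007  0.1614] [0.99 0.1  0.02] -0.087 -0.038 -0.005 0.006
```

Hatch angle is about 0, and the bar lies along box x, so the knob has turned about 1.5 rad. Handing in.

```bash
python3 -c "
from rig import robot
print(robot.hand_in())"
```

```text
the job is handed in; nothing more can be done
None
```

The hatch is closed and latched: I pressed it home with about 17 N, turned the wing knob about 1.5 rad to its stop, and after release the hatch measured level by itself, with the things beside the box looking unmoved; handed in at about 13 s.

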